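Put the fork and teaspoon away in their tray

ROBOT

A 6-joint arm with a two-finger parallel gripper is mounted at the origin on a cart in front of the work surface, level with it; the furniture and walls round the work are solid. World frame = base frame: x ahead of the robot, y to its left, z up, the work surface at z = 0. Lengths are in m, angles in degrees, forces in N, time in s.
With the tool pointing down it reaches from about 0.3 to 0.75 m from the base axis. Payload 8.5 kg.
Tool frame: the origin (TCP) lies midway between the tips of the shut fingers; the grasp point (between the pads) lies grasp_offset behind it (grasp_offset is the distance from the TCP to the grasp point, in m); z points along the fingers, y is the line along which they close (so a half turn about z gives the same grasp; the last joint's range is limited). The gripper opens to 85 mm and grips with 20 to 120 N. Pads are 22 mm wide; open, the fingers measure 114 mm over their backs; the gripper's body (76 mm by 85 mm) begins 54 mm behind the grasp point. The pads swing forward as they close: fully open they stand 13 mm farther back than shut.
Start: joints at [-78.627, 21.807, 74.336, -0, 83.858, -12.336], TCP at [0.221, -0.504, 0.231] pointing down, gripper open.
Joint ranges: [-178.18, 178.18], [-50.72, 133.34], [12.68, 142.11], [-81.47, 261.47], [9.98, 163.14], [-165.26, 165.26]. Speed limits (degrees/s): [136.94, 136.94, 180, 180, 180, 180].

INTERFACE

Orientations are given as a 3x3 rotation matrix whose columns are the frame's x, y, z axes.
In Python, from rig import observe, get_image, camera_params, close_job, grasp_offset gives the robot as it stands.
- The arm moves only by the shell command python3 -m handwheel 'ROWS' [OPENING] [FORCE]. ROWS is JSON, a list of rows, each a list of 2 entries, a list of its own where there are three numbers: the shift along the tool's x, y, z as a fraction of full scale, then the turn, a rotation vector about the tool's x, y, z as a fraction of full scale. In form: [[[dx, dy, dz], [ax, ay, az]], ...]. A call has 1 to 10 rows; each row is the pose to reach, as a shift and turn from the pose commanded when the call began, along the tool's axes at that moment, turning the shorter way round; what a row does not reach only later rows make up. Full scale, the value 1, is 0.5 m for a shift and pi rad for a turn. A row lasts 1/10 s, in which the tool goes at most 50 mm and 8.59 degrees, less where a joint would pass 70% of its speed; a pose out of reach is approached as far as the arm can. A call with a number of a shift or a turn outside -1 to 1 is refused whole. A call with a gripper value outside its range is refused whole. OPENING is the opening, from 0 (shut) to 1 (fully open), set as the call begins (- or left out, the last holds). The fingers move at their own pace and stop on an object; FORCE is the grip in N (left out, the last holds). Time passes only in rows, so rows that repeat a pose let the fingers close. It gives the time, the measured TCP pose, the force, the opening and the grip force at its end, in the units of the state.
- observe(): the state, without advancing time (a new reading comes with each control period).
- get_image(name): name is "side" or "top" or "wrist"; returns (picture, depth): 384x512x3 uint8, red, green, blue; 384x512 float32, m along the optical axis (not along the pixel's ray), 0 where there is no reading.
- camera_params(name): a dict with "K" (3x3 intrinsics, pixels), "R" (3x3) and "t" (3): a world point X has camera coordinates R X + t. Camera axes: x right, y down, z forward; pixel columns grow to the right and rows downward; lengths in m; the calibration is good to about 2 mm. The wrist camera is an equidistant fisheye: a pixel r from the principal point sees the ray r / f radians off the axis. A picture is of the moment at which its call begins: read the wrist's pose just before it. camera_params takes no time and is no camera call; for the wrist camera it gives the pose at the moment of the call.
- close_job(): hands the job in; it is judged then, once.
The state is a dict: "time_s": time; "q": joint angles; "qvel": joint speeds; "joint_efforts": joint torques, N m; "position": TCP position; "tool_rot": TCP orientation; "ft_force": force on the tool from outside, world axes, zero at the start; "wrist_torque": the same for the moment, N m; "grip_width": finger opening in m; "gripper_force": force on a finger pad.
Only numpy, scipy, OpenCV 4.12 (cv2) and the standard library are available. Lean on these libraries where they do the work, as an engineer would, in place of code of your own. Each camera call takes 0.05 s, during which the arm holds its last target. There are 200 camera calls.

TASK

Put the fork and the teaspoon away in the wooden utensil tray: lay the fork flat in the long compartment and the teaspoon flat in the short one, both with the handle towards the tray's tall end board. Slide each one back along its compartment until the end of its handle rests against that board, let go, and leave the roll of tape, the egg cup and the ring cutter where they stand.

Things in the scene. Friction and masses are not known exactly. Their poses are not given: they have to be found in the camera images.
- tray: fixed brown wooden tray, 250 mm along x, 120 mm along y; origin: centre of its underside. Floor 6 mm thick, walls 17 mm high over the counter; the tall end board at the -x end is 26 mm high. Two parallel compartments run along x. The rib between them (28 mm wide) and the outer walls (10 mm) are cut away down to the floor from x = -78 to +32 mm, as room for fingers
- long_stop (a point): long compartment, 36 mm wide, 226 mm long, centred at y = +32 mm of the tray: point on its floor, mid-width, at the foot of the tall end board's inner face (x = -113 mm of the tray). Axes as the tray's: the compartment runs from here along +x
- short_stop (a point): short compartment, 36 mm wide, 165 mm long, centred at y = -32 mm of the tray, ending at a solid block: point on its floor, mid-width, at the foot of the tall end board's inner face. Axes as the tray's: it runs from here along +x
- mat: fixed dark rubber mat 340 x 240 x 3 mm on the counter, on which fork and teaspoon lie at the start. Origin: centre of its underside
- fork: steel fork 196 mm long, 27 mm wide, 13 mm high, loose. Origin: at its underside, middle of its length; x along it towards the tines (+98 mm), handle end at -98 mm, z up
- spoon: steel teaspoon 137 mm long, 28 mm wide, 13 mm high, loose. Origin: at its underside, middle of its length; x along it towards the bowl (+69 mm), handle end at -69 mm, z up
- fork_handle_end (a point): end of the fork's handle (x = -98 mm in the fork's frame)
- spoon_handle_end (a point): end of the teaspoon's handle (x = -69 mm in the teaspoon's frame)
- tape_roll: roll of masking tape lying on the counter, 96 mm across, 25 mm high; origin at the centre of its underside; leave it alone
- egg_cup: small steel cup, 67 mm across, 42 mm high; origin at the centre of its underside; leave it alone
- ring_cutter: steel ring cutter standing on the counter, 54 mm across, 30 mm high; origin at the centre of its underside; leave it alone

How it is judged (in metres and radians):
At the end, for the whole second after the job is handed in: Fork in the long and teaspoon in the short compartment, each flat (under 0.25 rad) on the floor (within 6 mm), along it (fork 0.12, teaspoon 0.15 rad; middle within 12 mm of the centre line), handle end within 6 mm of the tall end board, released, at rest (x of fork_handle_end in the frame of long_stop between -0.004 and 0.006 m and y of fork in the frame of long_stop between -0.012 and 0.012 m and z of fork in the frame of long_stop below 0.006 m and angle between the x axis of fork and the x axis of tray, either way round below 0.12 rad and angle between each of fork, spoon's own z axis and vertical below 0.25 rad and x of spoon_handle_end in the frame of short_stop between -0.004 and 0.006 m and y of spoon in the frame of short_stop between -0.012 and 0.012 m and z of spoon in the frame of short_stop below 0.006 m and angle between the x axis of spoon and the x axis of tray, either way round below 0.15 rad and linear speed of each of fork, spoon below 0.02 m/s); the robot touches nothing.
It fails at once if the roll of tape is moved by more than 20 mm (distance of tape_roll from where it was at the start of the episode above 0.02 m).
It fails at once if the egg cup is moved by more than 20 mm (distance of egg_cup from where it was at the start of the episode above 0.02 m).
It fails at once if the ring cutter is moved by more than 20 mm (distance of ring_cutter from where it was at the start of the episode above 0.02 m).
It also fails if it takes over 64 s, if anything falls off the work surface, if the arm or the gripper's body presses on something with over 40 N, if the wrist force passes 120 N, or if a joint passes its speed limit or range.

## Working session

There is one attempt and no reset: what is moved stays moved. The work goes in short steps, Python scripts to look and compute and a shell command to move; the robot and the scene stay as the last step left them, time stands still between calls to the robot, and variables do not carry over. Pictures are saved under pics/ and viewed, at most 10 in all, crops included, and the job is handed in when it is done.

```bash
ls; mkdir -p pics; python3 - <<'E'
from rig import *
import cv2,numpy as np
np.set_printoptions(precision=4,suppress=True)
s=observe();print(s['time_s'],s['position'],s['tool_rot'],s['grip_width'],grasp_offset() if callable(grasp_offset) else grasp_offset)
for n in("top","side"):
    p,d=get_image(n);c=camera_params(n);print(n,c)
    np.savez(f'pics/{n}0.npz',p=p,d=d,**{k:np.array(c[k]) for k in 'KRt'})
    cv2.imwrite(f'pics/{n}0.png',cv2.resize(p[:,:,::-1],(800,600),interpolation=cv2.INTER_CUBIC))
E
```

```text
pics
0.0 [ 0.2211 -0.5033  0.2307] [[ 0.9156  0.4021 -0.0003]
 [ 0.4021 -0.9156  0.0015]
 [ 0.0003 -0.0015 -1.    ]] 0.08548871896872416 0.0187
top {'K': array([[356.5953,   0.    , 261.4737],
       [  0.    , 356.5953, 195.306 ],
       [  0.    ,   0.    ,   1.    ]]), 'R': array([[ 0.0266, -0.9996,  0.0006],
       [-0.9957, -0.0265, -0.0886],
       [ 0.0886,  0.0017, -0.9961]]), 't': array([-0.259,  0.506,  0.9  ])}
side {'K': array([[420.5235,   0.    , 252.9868],
       [  0.    , 420.5235, 189.5573],
       [  0.    ,   0.    ,   1.    ]]), 'R': array([[-0.9282, -0.372 , -0.0008],
       [-0.2345,  0.5868, -0.775 ],
       [ 0.2888, -0.7192, -0.6319]]), 't': array([0.3624, 0.2959, 0.7826])}
```

View pics/top0.png

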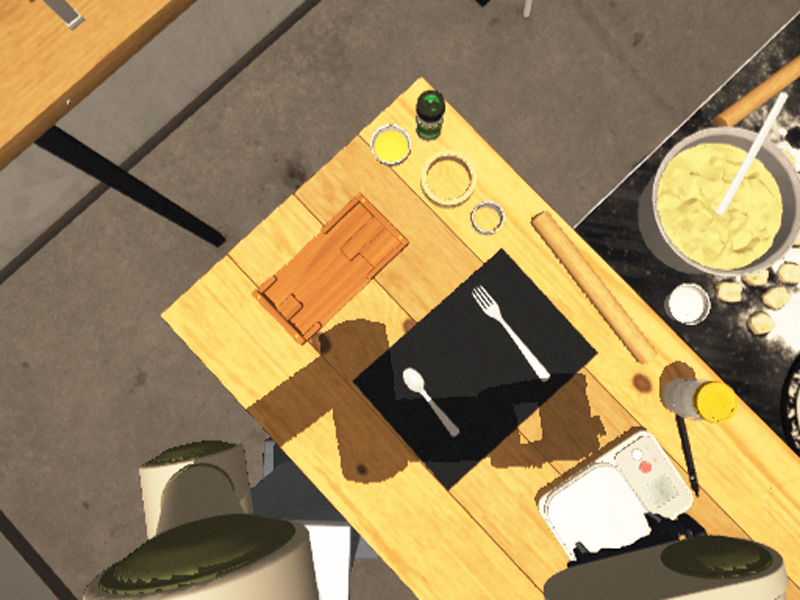

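View pics/side0.png

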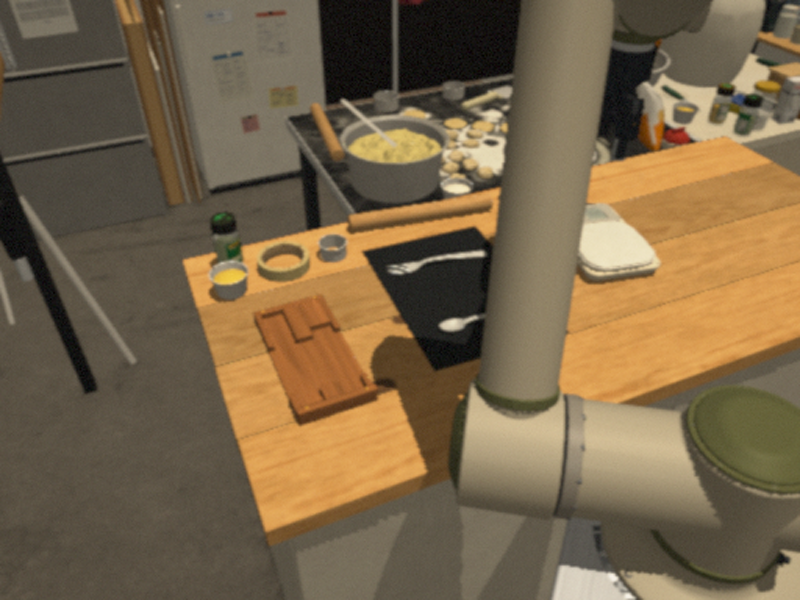

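The top view shows the tray centred at about (333,268) with its tall end board at the lower left (281,318). The fork runs from the tines at (480,290) to the handle end at (547,378), and the spoon from the bowl at (410,375) to the handle end at (456,434). In the side view the tray is clear at (315,355), but the arm hides both handle ends.

```bash
cat > h.py <<'E'
import numpy as np,cv2
np.set_printoptions(precision=4,suppress=True)
def cloud(f):
    z=np.load(f);p,d,K,R,t=[z[k] for k in('p','d','K','R','t')]
    v,u=np.mgrid[:384,:512]
    c=np.stack([(u-K[0,2])/K[0,0]*d,(v-K[1,2])/K[1,1]*d,d],-1)
    return p,d,(c-t)@R
E
python3 - <<'E'
from h import *
for n in('top','side'):
    p,d,X=cloud(f'pics/{n}0.npz'); hsv=cv2.cvtColor(p,cv2.COLOR_RGB2HSV)
    ok=(d>0)&(X[...,0]>.1)&(X[...,0]<.95)&(np.abs(X[...,1])<.6)
    H,S,V=[hsv[...,i].astype(int) for i in range(3)]
    dark=ok&(V<70)&(abs(X[...,2])<.02)
    print(n,'mat z',np.median(X[dark][:,2]),'table z',np.median(X[ok&(S>90)&(V>150)&(abs(X[...,2])<.03)][:,2]))
    # steel on the mat: bright grey
    m=((S<60)&(V>90)&ok&(X[...,2]<.05)&(X[...,2]>-.01)).astype(np.uint8)
    k,l,st,c=cv2.connectedComponentsWithStats(m)
    for i in range(1,k):
        if st[i,4]<60: continue
        P=X[l==i]; r=cv2.minAreaRect((P[:,:2]*1000).astype(np.float32))
        print(' steel',st[i,4],'uv',c[i],'rect mm',np.round(r[0],1),np.round(r[1],1),round(r[2],1),'z%',np.percentile(P[:,2],[5,50,95]))
    m=((H<14)&(S>140)&ok&(X[...,2]>-.01)&(X[...,2]<.05)).astype(np.uint8)
    k,l,st,c=cv2.connectedComponentsWithStats(cv2.morphologyEx(m,cv2.MORPH_OPEN,np.ones((3,3))))
    for i in range(1,k):
        if st[i,4]<500: continue
        P=X[l==i]; r=cv2.minAreaRect((P[:,:2]*1000).astype(np.float32))
        print(' brown',st[i,4],'uv',c[i],'rect',np.round(r[0],1),np.round(r[1],1),round(r[2],1),cv2.boxPoints(r).round().tolist(),np.percentile(P[:,2],[5,50,95]))
E
```

```text
top mat z 0.002725786841153675 table z 1.4399755135875703e-05
 steel 106 uv [248.9528  86.3585] rect mm [ 795.2 -204.6] [71.2 66. ] 11.6 z% [0.0324 0.0398 0.0436]
 steel 69 uv [315.6812 133.8261] rect mm [ 674.9 -378.4] [52.3 29.3] 63.0 z% [0.0115 0.0263 0.031 ]
 steel 431 uv [325.9258 211.9258] rect mm [ 474.2 -419. ] [195.1  27.2] 41.5 z% [0.0017 0.0067 0.0153]
 steel 306 uv [272.4542 253.2124] rect mm [ 353.2 -282.7] [136.1  29. ] 36.1 z% [0.0028 0.0082 0.0154]
 steel 2580 uv [378.1853 324.243 ] rect mm [ 197.5 -561.9] [129.6 176. ] 34.4 z% [0.0246 0.0343 0.0372]
 steel 552 uv [210.8533 345.0942] rect mm [ 125.  -120.4] [50.  77.7] 0.5 z% [-0.0052 -0.0001  0.0028]
side mat z 0.0034421930818866182 table z 0.0007127003849550359
 steel 991 uv [392.0727 158.6731] rect mm [ 172.1 -537.2] [129.7 132.9] 4.6 z% [0.0326 0.0356 0.0377]
 steel 167 uv [212.4671 158.1497] rect mm [ 667.  -374.2] [43.9 57.2] 33.1 z% [0.0054 0.0163 0.026 ]
 steel 299 uv [276.9164 166.8161] rect mm [ 479.2 -421.9] [193.  35.] 41.0 z% [0.0022 0.0061 0.0151]
 steel 85 uv [144.9529 169.5176] rect mm [ 808.7 -237.5] [57.  56.8] 38.0 z% [0.0258 0.0371 0.0421]
 steel 117 uv [147.4017 185.6923] rect mm [ 769.5 -187.9] [46.5 17. ] 40.3 z% [0.0077 0.0221 0.034 ]
 steel 157 uv [291.8599 206.4395] rect mm [ 389.  -269.4] [71.1 35.3] 51.5 z% [0.0032 0.0081 0.0161]
 steel 895 uv [369.1866 367.1162] rect mm [126.7  73.5] [ 53.  113.2] 0.0 z% [-0.0018  0.0007  0.0028]
 brown 593 uv [191.5126 205.0944] rect [ 631.2 -163.1] [115.7  90.9] 50.9 [[559.0, -179.0], [630.0, -237.0], [703.0, -147.0], [632.0, -90.0]] [0.0053 0.0164 0.0192]
 brown 756 uv [206.4841 244.7844] rect [532.6 -72.9] [101.8 144.6] 34.9 [[450.0, -43.0], [532.0, -161.0], [616.0, -103.0], [533.0, 15.0]] [0.0047 0.007  0.0262]
```

```bash
cat >> h.py <<'E'
def axis(P):
    r=cv2.minAreaRect((P[:,:2]*1000).astype(np.float32)); return r
E
python3 - <<'E'
from h import *
C={n:cloud(f'pics/{n}0.npz') for n in('top','side')}
# tray
for n,(p,d,X) in C.items():
    ok=(d>0)&(X[...,0]>.40)&(X[...,0]<.76)&(X[...,1]>-.27)&(X[...,1]<.08)&(X[...,2]>.004)&(X[...,2]<.035)
    k,l,st,c=cv2.connectedComponentsWithStats(cv2.morphologyEx(ok.astype(np.uint8),cv2.MORPH_OPEN,np.ones((3,3))))
    i=1+np.argmax(st[1:,4]);P=X[l==i];r=axis(P)
    B=cv2.boxPoints(r)
    print(n,'tray',st[i],r,B.round(1).tolist())
    a=B[1]-B[0];b=B[2]-B[1];v=(a if np.linalg.norm(a)>np.linalg.norm(b) else b);v/=np.linalg.norm(v)
    if v[0]<0:v=-v
    w=np.array([-v[1],v[0]]);q=(P[:,:2]*1000-r[0]);x=q@v;y=q@w
    print(' dir',np.degrees(np.arctan2(v[1],v[0])))
    for x0 in range(-125,125,25):
        print(x0,[ (round(float(np.median(P[m,2]))*1000,1) if (m:=(x>=x0)&(x<x0+25)&(y>=y0)&(y<y0+12)).sum()>2 else None) for y0 in range(-60,60,12)])
# cutlery profile
for nm,c0,dirn in(('fork',(474.2,-419.),None),('spoon',(353.2,-282.7),None)):
  for n,(p,d,X) in C.items():
    hsv=cv2.cvtColor(p,cv2.COLOR_RGB2HSV)
    m=(hsv[...,1]<60)&(hsv[...,2]>90)&(d>0)&(np.linalg.norm(X[...,:2]*1000-c0,axis=-1)<105)&(X[...,2]>-.01)&(X[...,2]<.03)
    k,l,st,c=cv2.connectedComponentsWithStats(m.astype(np.uint8));P=X[l==1+np.argmax(st[1:,4])]
    if n=='top':
        ang=axis(P);B=cv2.boxPoints(ang);a=B[1]-B[0];b=B[2]-B[1];v=a if np.linalg.norm(a)>np.linalg.norm(b) else b
        v/=np.linalg.norm(v); v=v if v[0]>0 else -v; w=np.array([-v[1],v[0]]);print(nm,ang[0],'dir',np.degrees(np.arctan2(v[1],v[0])))
    q=P[:,:2]*1000-c0;x=q@v;y=q@w
    print(n,[(x0,round(float(y[m].mean()),1),round(float(np.ptp(y[m])),1),round(float(np.median(P[m,2]))*1000,1)) for x0 in range(-100,100,10) if (m:=(x>=x0)&(x<x0+10)).sum()>1])
E
```

```text
top tray [ 162  125   99   96 3389] ((572.177001953125, -111.70249938964844), (119.8702163696289, 253.26785278320312), 45.8638916015625) [[439.6000061035156, -66.5], [621.2999877929688, -242.89999389648438], [704.7999877929688, -156.89999389648438], [523.0, 19.5]]
 dir -44.136105
-125 [18.1, 23.9, 21.9, 15.2, 21.8, 19.6, 21.7, 22.2, 23.6, 19.2]
-100 [16.2, 5.9, 5.4, 6.3, 16.5, 16.7, 7.1, 5.7, 6.3, 15.3]
-75 [6.2, 6.1, 6.3, 6.2, 6.2, 6.1, 6.7, 6.0, 5.9, 5.5]
-50 [6.3, 6.4, 6.3, 5.9, 7.0, 5.4, 5.4, 6.8, 5.3, None]
-25 [6.5, 5.5, 5.7, 6.4, 5.8, 6.0, 6.0, 6.2, 6.0, 5.3]
0 [7.4, 6.6, 6.2, 6.9, 6.1, 5.6, 6.0, 6.2, 5.9, 5.9]
25 [15.2, 6.4, 6.0, 7.0, 17.0, 15.7, 7.0, 5.7, 5.9, 15.6]
50 [16.6, 16.3, 16.9, 16.3, 16.6, 16.7, 9.5, 5.8, 6.0, 15.9]
75 [16.2, 16.7, 17.0, 16.9, 16.8, 16.5, 7.0, 6.0, 5.3, 16.2]
100 [16.2, 17.0, 16.7, 16.4, 16.7, 17.2, 16.3, 14.7, 14.2, 15.6]
side tray [ 162  189   79   82 3707] ((577.7495727539062, -111.28619384765625), (120.250732421875, 254.62728881835938), 45.854347229003906) [[444.5, -65.80000305175781], [627.2000122070312, -243.10000610351562], [711.0, -156.8000
[... 1501 characters left out ...]
.3), (40, -1.9, 26.3, 7.5), (50, -1.9, 28.3, 4.8), (60, -2.8, 29.7, 4.4), (70, -2.7, 30.2, 3.7), (80, -4.7, 30.9, 4.9), (90, 1.4, 12.7, 8.2)]
spoon (353.15771484375, -282.7499694824219) dir 36.08798
top [(-70, -7.8, 13.6, 5.1), (-60, -7.2, 12.0, 7.7), (-50, -7.0, 11.4, 8.4), (-40, -6.0, 10.7, 9.8), (-30, -5.4, 9.3, 12.1), (-20, -3.9, 7.8, 13.4), (-10, -3.9, 7.2, 15.1), (0, -3.2, 7.7, 15.8), (10, -1.9, 9.4, 14.0), (20, -0.8, 18.6, 10.6), (30, -0.3, 28.2, 6.3), (40, -0.2, 28.9, 5.5), (50, 0.3, 26.7, 6.7), (60, -0.6, 18.6, 9.1)]
side [(0, -8.7, 20.7, 14.2), (10, -8.0, 22.1, 15.3), (20, -5.1, 23.2, 12.8), (30, -5.8, 31.7, 8.3), (40, -6.8, 33.8, 5.9), (50, -5.2, 36.2, 7.8), (60, -3.6, 17.6, 9.1)]
```

The table, mat, floor, wall and board heights read 0, 3, 6, 17 and 24 mm, which matches the text. Top and side differ by about 5 mm in x, so I'll refine with the wrist camera. Next I move above the fork.

```bash
cat > go.py <<'E'
# go.py x y z yaw : prints shift/turn in rows' units to put the TCP there, tool down, tool x at yaw
import sys
from h import *
from rig import observe
from scipy.spatial.transform import Rotation as Ro
x,y,z,yaw=map(float,sys.argv[1:5]);s=observe();R=np.array(s['tool_rot'])
T=Ro.from_euler('z',yaw,degrees=True).as_matrix()@np.diag([1,-1,-1])
print('shift',(R.T@(np.array([x,y,z])-s['position']))/.5,'turn',Ro.from_matrix(R.T@T).as_rotvec()/np.pi,'t',s['time_s'],'q6',s['q'][5])
E
python3 go.py .478 -.414 .2 40
```

```text
shift [0.5423 0.0431 0.0616] turn [-0.0004 -0.0002 -0.0905] t 0.1 q6 -12.33478646254125
```

```bash
python3 -m handwheel '[[[0.09,0.007,0.01],[0,0,-0.02]],[[0.18,0.014,0.02],[0,0,-0.04]],[[0.27,0.021,0.03],[0,0,-0.06]],[[0.36,0.029,0.04],[0,0,-0.08]],[[0.45,0.036,0.05],[0,0,-0.0905]],[[0.542,0.043,0.062],[0,0,-0.0905]],[[0.542,0.043,0.062],[0,0,-0.0905]],[[0.542,0.043,0.062],[0,0,-0.0905]],[[0.542,0.043,0.062],[0,0,-0.0905]]]' 1 40
cat > wr.py <<'E'
# wr.py name : wrist picture, world cloud
import sys
from h import *
from rig import *
def wcloud(p,d,c):
    K,R,t=[np.array(c[k]) for k in 'KRt'];v,u=np.mgrid[:384,:512]
    a=(u-K[0,2])/K[0,0];b=(v-K[1,2])/K[1,1];r=np.hypot(a,b);k=np.where(r>1e-9,np.tan(np.minimum(r,1.5))/np.maximum(r,1e-9),1)
    return (np.stack([a*k*d,b*k*d,d],-1)-t)@R
if __name__=='__main__':
    c=camera_params('wrist');p,d=get_image('wrist');X=wcloud(p,d,c)
    np.savez(f'pics/{sys.argv[1]}.npz',p=p,d=d,X=X,**{k:np.array(c[k]) for k in 'KRt'})
    cv2.imwrite(f'pics/{sys.argv[1]}.png',p[:,:,::-1]); s=observe();print(s['time_s'],s['position'],-np.array(c['R']).T@c['t'],(d>0).mean())
E
python3 wr.py w1
```

```text
time_s: 1.0
position: [0.4771, -0.4147, 0.2003]
tool_rot: [[0.767, 0.642, -0.0], [0.642, -0.767, 0.0], [-0.0, -0.0, -1.0]]
ft_force: [-0.8, 0.6, 0.1]
grip_width: 0.0849
gripper_force: 0.0
1.05 [ 0.4769 -0.415   0.2005] [ 0.5403 -0.3624  0.3445] 0.995880126953125
```

View pics/w1.png

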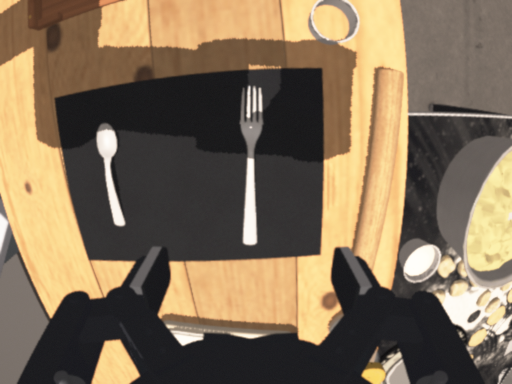

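The wrist view shows the fork upright at u≈250, from the tines at (251,88) to the handle end at (250,243). The spoon runs from (106,130) to (120,223), and a corner of the tray shows at the upper left.

```bash
cat > cut.py <<'E'
import sys
from h import *
z=np.load(f'pics/{sys.argv[1]}.npz');p,X,d=z['p'],z['X'],z['d'];hsv=cv2.cvtColor(p,cv2.COLOR_RGB2HSV)
mat=(hsv[...,2]<60)&(np.linalg.norm(X[...,:2]-[.43,-.35],axis=-1)<.12);print('mat z',np.median(X[mat][:,2]))
for nm,c0,a0 in(('fork',(.4746,-.417),39.5),('spoon',(.357,-.2845),40)):
    m=(hsv[...,1]<60)&(hsv[...,2]>100)&(d>0)&(np.linalg.norm(X[...,:2]-c0,axis=-1)<.11)&(X[...,2]>-.01)&(X[...,2]<.03)
    k,l,st,c=cv2.connectedComponentsWithStats(m.astype(np.uint8));P=X[l==1+np.argmax(st[1:,4])]
    a=np.radians(a0)
    for _ in range(3):
        v=np.array([np.cos(a),np.sin(a)]);w=np.array([-v[1],v[0]]);x=P[:,:2]@v;y=P[:,:2]@w
        lo,hi=np.percentile(x,[.3,99.7]);mid=(lo+hi)/2
        bs=np.arange(lo+.004,hi-.004,.008);pts=np.array([[b,(y[q].min()+y[q].max())/2,np.ptp(y[q]),np.median(P[q,2])] for b in bs if (q:=abs(x-b)<.004).sum()>3])
        f=np.polyfit(pts[:,0],pts[:,1],1);a+=np.arctan(f[0])
    o=mid*v+np.polyval(f,mid)*w
    print(nm,'origin',o,'yaw',np.degrees(a),'len',hi-lo);print(np.round(np.c_[pts[:,0]-mid,pts[:,1]-np.polyval(f,pts[:,0]),pts[:,2:]]*1000,1).tolist())
E
python3 cut.py w1
```

```text
mat z 0.005853642610282179
fork origin [ 0.4714 -0.4199] yaw 39.07900938422118 len 0.19714351057324145
[[-94.6, -0.4, 19.5, 6.4], [-86.6, -0.4, 19.3, 7.4], [-78.6, -0.2, 16.6, 8.4], [-70.6, -0.1, 16.5, 9.4], [-62.6, 0.0, 16.3, 10.5], [-54.6, -0.5, 15.0, 11.5], [-46.6, 0.3, 13.5, 12.3], [-38.6, 0.4, 13.5, 13.3], [-30.6, -0.1, 12.2, 14.1], [-22.6, 0.0, 12.1, 15.1], [-14.6, 0.8, 10.7, 15.4], [-6.6, 0.3, 9.6, 16.0], [1.4, 0.4, 9.5, 16.7], [9.4, 0.5, 9.4, 16.9], [17.4, 0.0, 8.2, 16.7], [25.4, 0.2, 5.7, 15.7], [33.4, 0.4, 10.2, 12.2], [41.4, -0.1, 18.2, 9.2], [49.4, 0.0, 22.6, 7.2], [57.4, 0.1, 25.0, 6.5], [65.4, 0.2, 22.7, 6.4], [73.4, -0.3, 23.7, 6.2], [81.4, -0.7, 22.6, 6.2], [89.4, -0.6, 22.5, 6.2]]
spoon origin [ 0.3515 -0.2868] yaw 40.66704745074839 len 0.13758313065142544
[[-64.8, -1.0, 18.5, 5.8], [-56.8, -1.0, 18.9, 8.1], [-48.8, -0.5, 19.3, 9.5], [-40.8, -0.4, 19.3, 10.6], [-32.8, 0.2, 18.3, 12.1], [-24.8, -0.0, 18.0, 13.2], [-16.8, 1.0, 18.2, 14.6], [-8.8, 1.2, 17.0, 15.5], [-0.8, 1.1, 17.8, 16.4], [7.2, 1.3, 15.9, 16.6], [15.2, 0.6, 16.0, 16.7], [23.2, 0.5, 17.5, 14.6], [31.2, -0.7, 28.1, 11.1], [39.2, -0.5, 31.6, 8.1], [47.2, -0.6, 33.0, 7.1], [55.2, -0.5, 31.8, 7.9], [63.2, -0.9, 26.0, 10.5]]
```

```bash
python3 -m handwheel '[[[0,0,0.08],[0,0,0.005]],[[0,0,0.16],[0,0,0.005]],[[0,0,0.24],[0,0,0.005]],[[0,0,0.3],[0,0,0.005]],[[0,0,0.34],[0,0,0.005]],[[0,0,0.37],[0,0,0.005]],[[0,0,0.39],[0,0,0.005]],[[0,0,0.39],[0,0,0.005]],[[0,0,0.39],[0,0,0.005]]]' 0.5 && python3 -m handwheel '[[[0,0,0],[0,0,0]],[[0,0,0],[0,0,0]],[[0,0,0],[0,0,0]],[[0,0,0],[0,0,0]],[[0,0,0],[0,0,0]],[[0,0,0],[0,0,0]],[[0,0,0],[0,0,0]],[[0,0,0],[0,0,0]],[[0,0,0],[0,0,0]],[[0,0,0],[0,0,0]]]' 0 50
```

```text
time_s: 1.95
position: [0.4778, -0.4149, 0.0061]
tool_rot: [[0.776, 0.63, 0.001], [0.63, -0.776, -0.001], [-0.0, 0.001, -1.0]]
ft_force: [0.1, -0.8, 0.6]
grip_width: 0.0428
gripper_force: 0.0
time_s: 2.95
position: [0.4782, -0.4147, 0.0064]
tool_rot: [[0.776, 0.631, 0.001], [0.631, -0.776, -0.002], [-0.0, 0.002, -1.0]]
ft_force: [-0.7, -1.2, 6.2]
grip_width: 0.0178
gripper_force: 42.2
```

```bash
python3 -m handwheel '[[[0,0,-0.01],[0,0,0]],[[0,0,-0.04],[0,0,0]],[[0,0,-0.08],[0,0,0]],[[0,0,-0.14],[0,0,0]],[[0,0,-0.2],[0,0,0]],[[0,0,-0.26],[0,0,0]],[[0,0,-0.26],[0,0,0]],[[0,0,-0.26],[0,0,0]],[[0,0,-0.26],[0,0,0]]]'; python3 wr.py w2
```

```text
time_s: 3.85
position: [0.4775, -0.4137, 0.1341]
tool_rot: [[0.776, 0.631, -0.001], [0.631, -0.776, 0.002], [0.0, -0.002, -1.0]]
ft_force: [-0.1, 0.6, -0.9]
grip_width: 0.0175
gripper_force: 40.0
3.9 [ 0.4775 -0.4138  0.1339] [ 0.5417 -0.3626  0.2783] 0.995819091796875
```

View pics/w2.png

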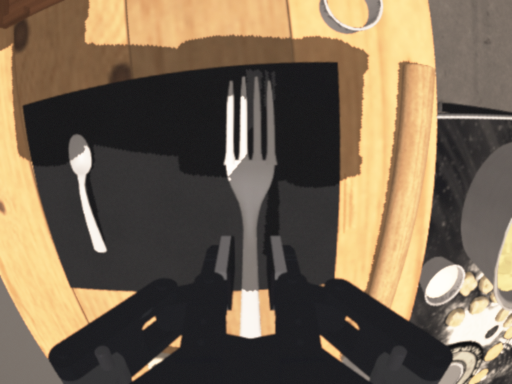

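The fork hangs straight in the fingers, with the tines at (250,75) and the handle end at about (250,337). Now I measure its pose relative to the tool.

```bash
cat > held.py <<'E'
import sys
from h import *
from rig import observe
z=np.load(f'pics/{sys.argv[1]}.npz');p,X,d=z['p'],z['X'],z['d'];hsv=cv2.cvtColor(p,cv2.COLOR_RGB2HSV)
s=observe();R=np.array(s['tool_rot']);Y=(X-s['position'])@R  # tool axes
m=(d>0)&(abs(Y[...,1])<.02)&(abs(Y[...,0])<.16)&(abs(Y[...,2])<.03)&(hsv[...,1]<90)
for b in np.arange(-.13,.15,.008):
    q=m&(abs(Y[...,0]-b)<.004)
    if q.sum()>3:
        P=Y[q];print(np.round([b*1000,P[:,0].min()*1000,P[:,0].max()*1000,(P[:,1].min()+P[:,1].max())*500,np.ptp(P[:,1])*1000,np.median(P[:,2])*1000],1),q.sum(),int(hsv[...,2][q].mean()))
E
python3 held.py w2
```

```text
[-66.  -67.1 -62.    0.2  13.1  -5.5] 75 244
[-58.  -62.  -54.    0.2  13.   -6.1] 147 249
[-50.  -54.  -46.2   0.3  12.5  -7. ] 160 249
[-42.  -46.  -38.1  -0.1  11.6  -8. ] 169 248
[-34.  -38.  -30.1  -0.1  10.1  -8.7] 166 248
[-26.  -29.9 -22.1  -0.1   9.8  -9.5] 170 243
[-18.  -21.9 -14.    0.2   9.  -10.1] 188 129
[-10.  -14.   -6.    0.2  17.8 -10.5] 236 105
[ -2.   -6.    2.    0.4  18.1 -10.8] 282 94
[  6.    2.1  10.    0.   40.  -15.8] 749 65
[ 14.   10.   18.    0.2  30.8 -14. ] 791 97
[22.  18.  26.   0.2  9.1 -6.9] 280 137
[30.  26.  34.   0.2 16.2 -3.6] 438 144
[38.  34.  42.   0.2 22.3 -1.2] 656 146
[46.  42.  50.   0.2 26.2  0.1] 768 160
[54.  50.  58.   0.1 25.   0.5] 518 177
[62.  58.  66.   0.2 23.7  0.4] 443 184
[70.  66.  73.9 -0.1 23.   0. ] 450 178
[78.  74.2 81.6 -0.1 21.6 -0.8] 384 174
[86.  82.  89.7  0.2 20.  -2.2] 243 117
[94.  90.1 90.2 -0.3  6.5 -3.2] 5 104
```

```bash
python3 go.py .488 .016 .17 -44.1
```

```text
shift [ 0.5583 -0.6541 -0.0703] turn [-0.0007  0.0006  0.4622] t 3.9 q6 -0.7254386881769396
```

```bash
python3 -m handwheel '[[[0.05,-0.06,-0.03],[0,0,0.045]],[[0.11,-0.13,-0.05],[0,0,0.09]],[[0.17,-0.2,-0.07],[0,0,0.135]],[[0.22,-0.26,-0.07],[0,0,0.18]],[[0.28,-0.33,-0.07],[0,0,0.225]],[[0.33,-0.39,-0.07],[0,0,0.27]],[[0.39,-0.46,-0.07],[0,0,0.315]],[[0.45,-0.53,-0.07],[0,0,0.36]],[[0.5,-0.59,-0.07],[0,0,0.405]],[[0.558,-0.654,-0.07],[0,0,0.445]]]' && python3 go.py .488 .016 .17 -44.1
```

```text
time_s: 4.9
position: [0.4876, 0.015, 0.1696]
tool_rot: [[0.754, -0.656, -0.002], [-0.656, -0.754, 0.0], [-0.001, 0.001, -1.0]]
ft_force: [-0.1, -0.4, -1.5]
grip_width: 0.0175
gripper_force: 40.0
shift [-0.0007 -0.002  -0.0009] turn [0.0003 0.0005 0.0171] t 4.9 q6 118.84943823730612
```

```bash
python3 -m handwheel '[[[0,0,0],[0,0,0.017]],[[0,0,0],[0,0,0.017]],[[0,0,0],[0,0,0.017]],[[0,0,0],[0,0,0.017]]]' && python3 wr.py w3
```

```text
time_s: 5.3
position: [0.4882, 0.0127, 0.17]
tool_rot: [[0.723, -0.691, -0.001], [-0.691, -0.723, 0.0], [-0.001, 0.0, -1.0]]
ft_force: [-0.8, -0.5, -0.9]
grip_width: 0.0172
gripper_force: 40.0
5.35 [0.4882 0.0127 0.1701] [ 0.5478 -0.0451  0.3142] 0.9958546956380209
```

View pics/w3.png

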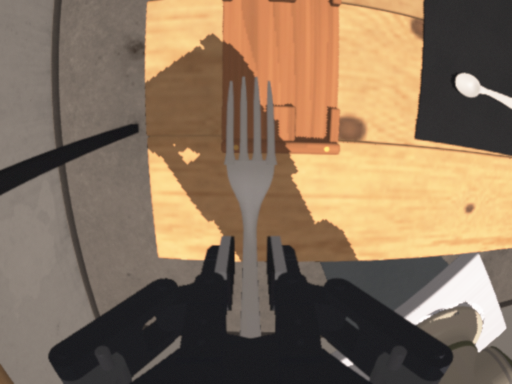

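The board's near face runs along row 148, from u≈225 to 339. The tray walls run upward at u≈222 and 339, and the fork tines overlap the board. Next I fit the tray edges.

```bash
cat > tray.py <<'E'
import sys
from h import *
z=np.load(f'pics/{sys.argv[1]}.npz');p,X,d=z['p'],z['X'],z['d']
a=np.radians(-44.1);v=np.array([np.cos(a),np.sin(a)]);w=np.array([-v[1],v[0]]);c0=np.array([.574,-.1115])
x=(X[...,:2]-c0)@v;y=(X[...,:2]-c0)@w;Z=X[...,2]
tab=(d>0)&(abs(x+.16)<.03)&(abs(y)<.08)&(Z<.02);z0=np.median(Z[tab]);Z=Z-z0;print('table z',z0)
m=(d>0)&(Z>.004)&(Z<.032)&(abs(x)<.16)&(abs(y)<.085)
for x0 in np.arange(-.13,.135,.01):
    q=m&(abs(x-x0)<.005)
    if q.sum()>10:
        s=np.sort(y[q]);print('x %.0f'%(x0*1000),'y edges',np.round(np.percentile(s,[.5,99.5])*1000,1),'z',[(round(float(np.median(Z[r]))*1000,1) if (r:=q&(abs(y-y0)<.003)).sum()>2 else None) for y0 in np.arange(-.06,.061,.006)])
for y0 in np.arange(-.055,.06,.01):
    q=m&(abs(y-y0)<.005);t=q&(Z>.021)
    print('y %.0f'%(y0*1000),'x min',np.round(np.percentile(x[q],.5)*1000,1),'tall',np.round(np.percentile(x[t],[2,98])*1000,1) if t.sum()>5 else None)
E
python3 tray.py w3
```

```text
table z 0.0017392275547582147
x -120 y edges [-59.7  57.6] z [25.6, 25.4, 26.1, 25.6, 25.7, 25.6, 25.9, 25.6, 25.5, 25.4, 25.7, 25.8, 25.9, 25.5, 25.4, 25.7, None, 26.0, None, 25.5, 23.9]
x -110 y edges [-60.4  57.2] z [17.3, 17.1, 16.1, 10.7, 10.5, 10.1, 12.2, 17.9, 17.5, 18.3, 18.6, 17.9, 9.7, 19.5, 15.5, 13.8, None, 14.8, 7.0, 22.4, 17.2]
x -100 y edges [-61.2  58.2] z [16.8, 16.1, 5.8, 5.9, 5.9, 5.9, 5.9, 6.0, 17.0, 16.9, 16.9, 17.1, 6.0, 6.2, 6.2, 6.0, None, 6.0, 6.3, 17.1, 15.4]
x -90 y edges [-60.6  57.8] z [16.9, 16.2, 5.7, 5.9, 5.9, 6.0, 6.1, 6.2, 17.1, 16.9, 16.6, 16.7, 6.0, 6.0, 5.8, 6.0, None, 5.7, 5.8, 16.6, 16.3]
x -80 y edges [-61.  57.] z [16.4, 15.6, 6.0, 5.8, 5.7, 5.6, 6.0, 5.9, 16.7, 16.5, 16.3, 16.7, 5.8, 5.9, 6.2, 5.9, None, 5.8, 5.9, 16.7, 15.5]
x -70 y edges [-60.5  56.9] z [5.9, 5.9, 5.8, 6.0, 6.0, 5.7, 5.8, 5.7, 5.8, 6.0, 6.0, 5.6, 6.2, 5.9, 5.4, 5.9, None, 6.1, 5.9, 5.8, None]
x -60 y edges [-61.   57.9] z [6.0, 6.0, 5.8, 6.1, 5.6, 6.1, 5.8, 5.7, 5.7, 5.9, 6.1, 5.8, 6.1, 5.9, 5.9, 6.1, 6.2, 5.8, 6.2, 5.6, 5.0]
x -50 y edges [-60.8  57.9] z [5.8, 6.1, 6.1, 6.
[... 1087 characters left out ...]
, 5.8, 5.8, 5.8, 5.6, 6.0, 6.1, 6.2, 6.0, 6.3, 5.8, 5.8, 5.7, 5.9, 5.9, 5.9, 5.8, 5.6]
x 40 y edges [-61.7  45.4] z [16.9, 14.2, 5.6, 5.3, 6.0, 5.9, 5.9, 5.6, None, None, None, None, 5.5, 4.9, 5.2, 5.3, 5.6, 5.5, None, None, None]
y -55 x min -122.3 tall [-122.6 -110.9]
y -45 x min -122.8 tall [-123.  -110.9]
y -35 x min -122.3 tall [-123.2 -111. ]
y -25 x min -122.5 tall [-122.7 -111.3]
y -15 x min -121.4 tall [-122.4 -111.5]
y -5 x min -121.4 tall [-121.6 -110.8]
y 5 x min -120.5 tall [-121.7 -110.9]
y 15 x min -120.8 tall [-121.8 -111.1]
y 25 x min -120.9 tall [-121.9 -111. ]
y 35 x min -120.6 tall [-122. -111.]
y 45 x min -121.0 tall [-122.  -110.7]
y 55 x min -121.0 tall [-122.  -111.2]
```

```bash
python3 go.py .6005 -.0952 .06 -44.3
```

```text
shift [0.3116 0.0004 0.22  ] turn [0.0001 0.0001 0.003 ] t 5.35 q6 121.32769558567442
```

```bash
python3 -m handwheel '[[[0.06,0,0],[0,0,0.003]],[[0.12,0,0],[0,0,0.003]],[[0.18,0,0.02],[0,0,0.003]],[[0.24,0,0.06],[0,0,0.003]],[[0.29,0,0.11],[0,0,0.003]],[[0.311,0,0.16],[0,0,0.003]],[[0.311,0,0.2],[0,0,0.003]],[[0.311,0,0.22],[0,0,0.003]],[[0.311,0,0.22],[0,0,0.003]],[[0.311,0,0.22],[0,0,0.003]]]' && python3 -m handwheel '[[[0,0,0],[0,0,0]],[[0,0,0],[0,0,0]]]' && python3 go.py .6005 -.0952 .06 -44.3; python3 wr.py w4; python3 - <<'E'
from h import *
E
python3 held.py w4|awk 'NR%3==0'
```

```text
time_s: 6.35
position: [0.6009, -0.0942, 0.0612]
tool_rot: [[0.716, -0.698, 0.001], [-0.698, -0.716, -0.0], [0.001, -0.001, -1.0]]
ft_force: [0.2, 0.3, 0.6]
grip_width: 0.0176
gripper_force: 40.0
time_s: 6.55
position: [0.6009, -0.094, 0.0614]
tool_rot: [[0.716, -0.698, 0.002], [-0.698, -0.716, -0.001], [0.002, -0.001, -1.0]]
ft_force: [-0.4, -0.6, -0.7]
grip_width: 0.0178
gripper_force: 40.0
shift [0.001  0.0023 0.0028] turn [-0.0002 -0.0005  0.0002] t 6.55 q6 114.22432470622087
6.6 [ 0.6009 -0.094   0.0612] [ 0.6597 -0.1523  0.2058] 0.9960988362630209
[-50.  -54.  -46.    0.7  12.5  -7.1] 158 131
[-26.  -30.  -22.    0.3   9.9  -9.5] 170 130
[ -2.   -6.    2.    0.8  18.2 -10.9] 257 104
[22.  18.  26.   0.6  9.1 -7.3] 275 141
[46.  42.  50.   0.5 26.1 -0.1] 756 140
[70.  66.  74.   0.3 23.   0.1] 450 128
[94.  90.2 91.2  0.3  7.  -3.1] 16 123
```

View pics/w4.png

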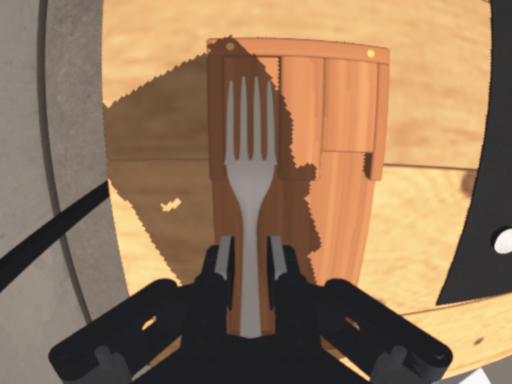

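The fork (u≈250) sits centred between the long compartment's walls (u≈222–280), so I go down.

```bash
python3 -m handwheel '[[[0,0.0015,0.02],[0,0,0]],[[0,0.0015,0.04],[0,0,0]],[[0,0.0015,0.06],[0,0,0]],[[0,0.0015,0.075],[0,0,0]],[[0,0.0015,0.085],[0,0,0]],[[0,0.0015,0.092],[0,0,0]],[[0,0.0015,0.098],[0,0,0]],[[0,0.0015,0.1],[0,0,0]],[[0,0.0015,0.1],[0,0,0]]]'; python3 tray.py w4 | awk '/table/||/^x -?[0-9]*0 /' | cut -c1-45
```

```text
time_s: 7.5
position: [0.6001, -0.0946, 0.0104]
tool_rot: [[0.716, -0.698, 0.0], [-0.698, -0.716, -0.0], [0.0, -0.0, -1.0]]
ft_force: [-0.5, 0.7, -0.3]
grip_width: 0.0174
gripper_force: 40.0
table z 0.0017912942531869082
x -120 y edges [-45.1 -33. ] z [None, None, N
x -110 y edges [-39.2  48.4] z [None, None, N
x -100 y edges [-60.3  51.1] z [16.6, None, N
x -90 y edges [-58.8  51. ] z [16.8, 17.1, No
x -80 y edges [11. 51.] z [None, None, None, 
x -70 y edges [15.7 45.3] z [None, None, None
x -60 y edges [-61.3  45. ] z [5.8, 6.0, 6.0,
x -50 y edges [-61.   43.8] z [6.0, 6.0, 5.8,
x -40 y edges [-61.4  42.7] z [5.9, 6.0, 6.0,
x -30 y edges [-61.1  42.4] z [5.9, 5.9, 5.8,
x -20 y edges [-60.8  57.3] z [5.8, 5.9, 6.0,
x -10 y edges [-61.1  57.5] z [6.1, 6.0, 5.9,
x -0 y edges [-61.2  57.1] z [5.9, 6.0, 5.9, 
x 10 y edges [-60.7  57.3] z [5.8, 6.0, 6.0, 
x 20 y edges [-60.7  57.2] z [5.7, 5.9, 5.9, 
x 30 y edges [-60.9  57.3] z [5.9, 5.9, 5.8, 
x 40 y edges [-60.9  57.5] z [16.6, 15.3, 5.9
x 50 y edges [-60.7  57.3] z [16.8, 15.4, 6.0
x 60 y edges [-60.8  57.3] z [16.7, 16.7, 16.
x 70 y edges [-60.6  57.2] z [16.7, 16.9, 17.
x 80 y edges [-60.7  57.5] z [16.7, 16.8, 16.
x 90 y edges [-60.7  57.2] z [16.8, 16.7, 16.
x 100 y edges [-60.7  57.2] z [16.8, 16.7, 16
x 110 y edges [-60.5  57.1] z [16.8, 16.6, 16
x 120 y edges [-60.7  57. ] z [16.7, 16.7, 16
x 130 y edges [-60.5  56.4] z [16.2, 16.3, 16
```

```bash
python3 -m handwheel '[[[0,0,0.001],[0,0,0]],[[-0.005,0,0.002],[0,0,0]],[[-0.01,0,0.002],[0,0,0]],[[-0.015,0,0.002],[0,0,0]],[[-0.02,0,0.002],[0,0,0]],[[-0.02,0,0.002],[0,0,0]],[[-0.02,0,0.002],[0,0,0]]]' - 25; for i in 1 2; do :; done; python3 -m handwheel '[[[-0.002,0,0],[0,0,0]],[[-0.004,0,0],[0,0,0]],[[-0.004,0,0],[0,0,0]],[[-0.004,0,0],[0,0,0]]]'
```

```text
time_s: 8.2
position: [0.5927, -0.0874, 0.0094]
tool_rot: [[0.716, -0.698, -0.0], [-0.698, -0.716, 0.0], [-0.0, 0.0, -1.0]]
ft_force: [0.2, 1.5, 2.9]
grip_width: 0.0176
gripper_force: 41.0
time_s: 8.6
position: [0.5916, -0.0862, 0.0094]
tool_rot: [[0.716, -0.698, 0.0], [-0.698, -0.716, -0.0], [0.0, -0.0, -1.0]]
ft_force: [0.5, 0.0, 1.3]
grip_width: 0.0173
gripper_force: 40.9
```

```bash
python3 -m handwheel '[[[-0.002,0,0],[0,0,0]],[[-0.003,0,0],[0,0,0]],[[-0.003,0,0],[0,0,0]]]'|grep -E 'pos|ft_'; python3 -m handwheel '[[[-0.002,0,0],[0,0,0]],[[-0.003,0,0],[0,0,0]],[[-0.003,0,0],[0,0,0]]]'|grep -E 'pos|ft_'; python3 -m handwheel '[[[-0.002,0,0],[0,0,0]],[[-0.003,0,0],[0,0,0]],[[-0.003,0,0],[0,0,0]]]'|grep -E 'pos|ft_'
```

```text
position: [0.5905, -0.0852, 0.0094]
ft_force: [1.2, -0.4, 1.0]
position: [0.5903, -0.0849, 0.0096]
ft_force: [4.2, -4.9, -1.0]
position: [0.5902, -0.0846, 0.01]
ft_force: [6.8, -6.4, -0.7]
```

```bash
python3 -m handwheel '[[[0,0,0],[0,0,0]],[[0,0,0],[0,0,0]],[[0,0,0],[0,0,0]],[[0,0,0],[0,0,0]],[[0,0,0],[0,0,0]],[[0,0,0],[0,0,0]]]' 0.4 && python3 -m handwheel '[[[0,0,-0.03],[0,0,0]],[[0,0,-0.1],[0,0,0]],[[0,0,-0.2],[0,0,0]],[[0,0,-0.3],[0,0,0]],[[-0.1,0,-0.34],[0,0,0]],[[-0.2,0,-0.34],[0,0,0]],[[-0.27,0,-0.34],[0,0,0]],[[-0.27,0,-0.34],[0,0,0]],[[-0.27,0,-0.34],[0,0,0]]]' && python3 wr.py w5
```

```text
time_s: 10.1
position: [0.5881, -0.0829, 0.0093]
tool_rot: [[0.716, -0.698, -0.0], [-0.698, -0.716, 0.0], [-0.0, 0.0, -1.0]]
ft_force: [-0.3, 1.1, 0.1]
grip_width: 0.0344
gripper_force: 0.0
time_s: 11.0
position: [0.4915, 0.0115, 0.1798]
tool_rot: [[0.717, -0.697, 0.001], [-0.697, -0.717, -0.0], [0.001, -0.0, -1.0]]
ft_force: [0.1, 0.4, 0.3]
grip_width: 0.034
gripper_force: 0.0
11.05 [0.492  0.011  0.1796] [ 0.5504 -0.0467  0.3241] 0.9959004720052084
```

View pics/w5.png

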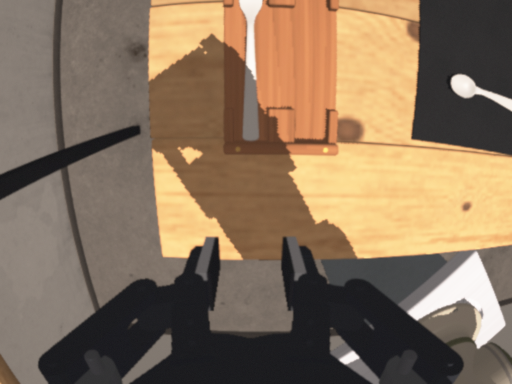

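The fork lies centred in the long compartment, with its handle end at (251,140) right at the board. I'll put a number on the gap and plan the spoon approach.

```bash
cat > chk.py <<'E'
import sys
from h import *
z=np.load(f'pics/{sys.argv[1]}.npz');p,X,d=z['p'],z['X'],z['d'];S=cv2.cvtColor(p,cv2.COLOR_RGB2HSV)[...,1]
a=np.radians(-44.3);v=np.array([np.cos(a),np.sin(a)]);w=np.array([-v[1],v[0]]);c0=np.array([.5743,-.1143])
x=(X[...,:2]-c0)@v;y=(X[...,:2]-c0)@w
for nm,yc in(('long',.032),('short',-.032)):
    m=(d>0)&(abs(y-yc)<.017)&(abs(x)<.115)&(S<80)&(X[...,2]<.03)&(X[...,2]>.003)
    if m.sum()<30: print(nm,'none');continue
    b=(d>0)&(abs(y-yc)<.017)&(X[...,2]>.024)&(X[...,2]<.032)&(x<-.1)&(x>-.14)
    print(nm,'steel x min',np.sort(x[m])[:5]*1000,'board in/out',np.percentile(x[b],[2,98])*1000)
    for x0 in np.arange(-.11,.09,.02):
        q=m&(abs(x-x0)<.006)
        if q.sum()>3: print('  x %.0f y %.1f w %.1f z %.1f'%(x0*1000,(y[q].min()+y[q].max())*500-yc*1000,np.ptp(y[q])*1000,np.median(X[...,2][q])*1000))
E
python3 chk.py w5; python3 go.py .357 -.284 .17 40.5
```

```text
long steel x min [-113.1864 -113.1389 -113.1068 -113.0877 -113.0763] board in/out [-125.2925 -113.4678]
  x -110 y -0.1 w 17.1 z 9.7
  x -90 y -0.6 w 15.8 z 11.8
  x -70 y -0.6 w 13.4 z 14.4
  x -50 y -0.0 w 12.5 z 17.0
  x -30 y 0.0 w 10.4 z 18.8
  x -10 y 0.0 w 8.3 z 19.6
  x 10 y 0.1 w 8.4 z 17.9
  x 30 y 0.1 w 23.0 z 11.1
short none
shift [0.2183 0.611  0.0191] turn [ 0.0001 -0.0003 -0.4709] t 11.05 q6 121.73291887623282
```

Fork: the handle is against the board and the lateral error is under 1 mm. Now the spoon.

```bash
python3 -m handwheel '[[[0.02,0.06,0.01],[0,0,-0.047]],[[0.04,0.12,0.02],[0,0,-0.094]],[[0.06,0.18,0.02],[0,0,-0.141]],[[0.08,0.24,0.02],[0,0,-0.188]],[[0.1,0.3,0.02],[0,0,-0.235]],[[0.13,0.36,0.02],[0,0,-0.282]],[[0.15,0.42,0.02],[0,0,-0.329]],[[0.17,0.48,0.02],[0,0,-0.376]],[[0.19,0.55,0.02],[0,0,-0.42]],[[0.218,0.611,0.02],[0,0,-0.46]]]' 0.5 >/dev/null&& python3 -m handwheel '[[[0,0,0],[0,0,-0.012]],[[0,0,0],[0,0,-0.012]],[[0,0,0],[0,0,-0.012]]]' && python3 wr.py w6; sed -i "s/hsv\[...,1\]<60)&(hsv\[...,2\]>100)/hsv[...,1]<60)\&(hsv[...,2]>130)/" cut.py;python3 cut.py w6 | grep -A1 -E 'mat|spoon'; python3 go.py .357 -.284 .006 40.5
```

```text
time_s: 12.35
position: [0.3564, -0.284, 0.1691]
tool_rot: [[0.759, 0.651, -0.0], [0.651, -0.759, 0.0], [0.0, -0.0, -1.0]]
ft_force: [0.3, -0.5, 0.1]
grip_width: 0.0428
gripper_force: 0.0
12.4 [ 0.3565 -0.2837  0.1691] [ 0.419  -0.2311  0.3133] 0.9958902994791666
mat z 0.005395141153251508
shift [0.0003 0.0012 0.3263] turn [-0.0001 -0.      0.0007] t 12.4 q6 -4.091098859406506Traceback (most recent call last):
  File "cut.py", line 7, in <module>
    k,l,st,c=cv2.connectedComponentsWithStats(m.astype(np.uint8));P=X[l==1+np.argmax(st[1:,4])]
                                                                           ~~~~~~~~~^^^^^^^^^^
    return _wrapfunc(a, 'argmax', axis=axis, out=out, **kwds)
    return bound(*args, **kwds)
ValueError: attempt to get argmax of an empty sequence
```

View pics/w6.png

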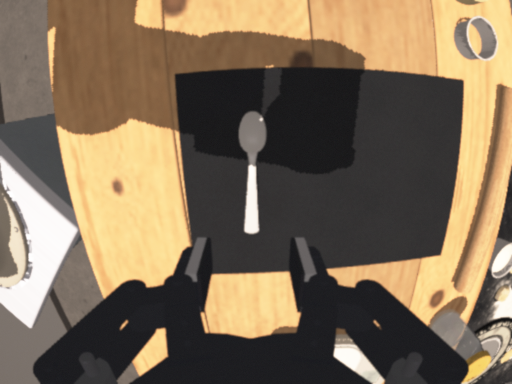

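The spoon is upright at u≈251, with its bowl at (252,132) and handle end at (251,232). Half of it is in shade, so I lower the threshold.

```bash
sed -i "s/>130)/>75)/;s/(('fork',(.4746,-.417),39.5),/(/;s/('spoon',(.357,-.2845),40))/('spoon',(.357,-.2845),40),)/" cut.py; python3 cut.py w6
```

```text
mat z 0.005395141153251508
spoon origin [ 0.3534 -0.2887] yaw 40.0956017569085 len 0.13835590959914904
[[-65.2, -0.2, 18.5, 6.4], [-57.2, -0.1, 18.4, 8.0], [-49.2, -0.0, 16.0, 9.0], [-41.2, 0.1, 15.8, 10.5], [-33.2, 0.1, 15.6, 11.9], [-25.2, 0.2, 13.4, 13.3], [-17.2, -0.3, 12.1, 14.8], [-9.2, -0.2, 12.0, 15.7], [-1.2, 0.5, 10.8, 16.7], [6.8, -0.0, 9.7, 17.1], [14.8, 0.1, 9.6, 16.8], [22.8, -0.3, 10.6, 15.2], [30.8, 0.5, 23.9, 11.1], [38.8, -0.1, 26.9, 8.1], [46.8, -0.1, 26.6, 7.5], [54.8, 0.1, 26.7, 8.0], [62.8, -0.3, 23.5, 9.9]]
```

```bash
python3 -m handwheel '[[[0.001,0.002,0.07],[0,0,0.002]],[[0.001,0.002,0.14],[0,0,0.002]],[[0.001,0.002,0.2],[0,0,0.002]],[[0.001,0.002,0.25],[0,0,0.002]],[[0.001,0.002,0.285],[0,0,0.002]],[[0.001,0.002,0.31],[0,0,0.002]],[[0.001,0.002,0.326],[0,0,0.002]],[[0.001,0.002,0.326],[0,0,0.002]],[[0.001,0.002,0.326],[0,0,0.002]]]' | grep -E 'pos|ft' && python3 -m handwheel '[[[0,0,0],[0,0,0]],[[0,0,0],[0,0,0]],[[0,0,0],[0,0,0]],[[0,0,0],[0,0,0]],[[0,0,0],[0,0,0]],[[0,0,0],[0,0,0]],[[0,0,0],[0,0,0]],[[0,0,0],[0,0,0]],[[0,0,0],[0,0,0]]]' 0 50 && python3 -m handwheel '[[[0,0,-0.01],[0,0,0]],[[0,0,-0.04],[0,0,0]],[[0,0,-0.09],[0,0,0]],[[0,0,-0.15],[0,0,0]],[[0,0,-0.22],[0,0,0]],[[0,0,-0.28],[0,0,0]],[[0,0,-0.28],[0,0,0]],[[0,0,-0.28],[0,0,0]]]' && python3 wr.py w7 && python3 held.py w7
```

```text
position: [0.3577, -0.2841, 0.0067]
ft_force: [-0.0, -0.5, 0.4]
time_s: 14.2
position: [0.3577, -0.2843, 0.0072]
tool_rot: [[0.762, 0.647, 0.001], [0.647, -0.762, -0.001], [0.0, 0.002, -1.0]]
ft_force: [-0.8, 2.1, 6.8]
grip_width: 0.0204
gripper_force: 48.6
time_s: 15.0
position: [0.3573, -0.284, 0.1468]
tool_rot: [[0.762, 0.647, 0.001], [0.647, -0.762, -0.001], [-0.0, 0.001, -1.0]]
ft_force: [-0.5, 0.1, -0.8]
grip_width: 0.0204
gripper_force: 48.8
15.05 [ 0.3571 -0.2837  0.146 ] [ 0.42   -0.2311  0.291 ] 0.9958750406901041
[-74.  -74.  -70.    1.   14.4  -0.1] 42 239
[-66.  -69.8 -62.    1.   15.6  -1.1] 153 249
[-58.  -61.9 -54.    0.6  14.5  -2.3] 161 250
[-50.  -54.  -46.    0.7  14.   -3.8] 163 250
[-42.  -45.8 -38.1   0.6  12.5  -5.1] 167 249
[-34.  -38.  -30.    0.6  12.1  -6.6] 173 249
[-26.  -30.  -22.    0.6  10.5  -7.9] 175 248
[-18.  -21.9 -14.    0.9   9.6  -9. ] 186 146
[-10.  -14.   -6.    0.6  20.3 -10. ] 242 105
[ -2.   -6.    2.    0.8  20.7 -10.7] 303 91
[  6.    2.   10.   -0.   40.  -15.7] 652 74
[ 14.   10.   18.    0.7  33.3 -13.5] 745 100
[22.  18.  26.   1.1 19.2 -6.1] 458 135
[30.  26.  34.   1.1 26.1 -2.6] 809 134
[38.  34.  42.   1.1 27.8 -0.9] 865 133
[46.  42.  50.   1.  27.5 -1.1] 827 154
[54.  50.  58.   0.9 24.8 -2.7] 717 176
[62.  58.  63.7  0.8 18.6 -4.8] 338 189
```

```bash
python3 go.py .5353 -.1198 .06 -44.3
```

```text
shift [ 0.4838 -0.0191  0.172 ] turn [-0.0002  0.0001  0.4702] t 15.05 q6 -3.7219334444432395
```

```bash
python3 -m handwheel '[[[0.04,0,0],[0,0,0.047]],[[0.09,0,0],[0,0,0.094]],[[0.14,0,0],[0,0,0.141]],[[0.19,0,0],[0,0,0.188]],[[0.24,-0.01,0],[0,0,0.235]],[[0.29,-0.01,0],[0,0,0.282]],[[0.34,-0.01,0],[0,0,0.329]],[[0.39,-0.01,0],[0,0,0.376]],[[0.44,-0.02,0],[0,0,0.42]],[[0.484,-0.02,0],[0,0,0.46]]]' >/dev/null; python3 -m handwheel '[[[0,0,0],[0,0,0.01]],[[0,0,0],[0,0,0.01]],[[0,0,0],[0,0,0.01]]]'; python3 go.py .5353 -.1198 .06 -44.3
```

```text
time_s: 16.35
position: [0.5349, -0.1198, 0.1454]
tool_rot: [[0.717, -0.697, -0.002], [-0.697, -0.717, 0.001], [-0.002, 0.001, -1.0]]
ft_force: [0.0, -0.0, -1.0]
grip_width: 0.0202
gripper_force: 48.8
shift [ 0.0009 -0.0007  0.1707] turn [0.0002 0.0006 0.0005] t 16.35 q6 109.21837739334244
```

```bash
python3 -m handwheel '[[[0.001,-0.001,0.06],[0,0,0.0005]],[[0.001,-0.001,0.12],[0,0,0.0005]],[[0.001,-0.001,0.17],[0,0,0.0005]],[[0.001,-0.001,0.17],[0,0,0.0005]],[[0.001,-0.001,0.17],[0,0,0.0005]]]'; python3 wr.py w8; python3 held.py w8|awk 'NR%3==0'; python3 go.py .5353 -.1198 .011 -44.3
```

```text
time_s: 16.85
position: [0.5361, -0.1202, 0.0617]
tool_rot: [[0.715, -0.699, -0.0], [-0.699, -0.715, 0.0], [-0.0, 0.0, -1.0]]
ft_force: [-0.2, 0.7, -0.2]
grip_width: 0.02
gripper_force: 48.9
16.9 [ 0.5365 -0.1203  0.0624] [ 0.595  -0.1787  0.2059] 0.9959513346354166
[-58.  -62.  -54.    0.8  14.6  -0.8] 156 125
[-34.  -38.  -30.    0.8  12.1  -5. ] 176 125
[-10.  -14.   -6.    0.8  20.4  -8.6] 208 117
[ 14.   10.   17.9   0.9  33.6 -14.6] 929 96
[38.  34.  42.   1.2 27.8  0.7] 868 130
[62.  58.  64.5  1.1 19.5 -3.3] 379 124
shift [-0.0026  0.001   0.1028] turn [-0.0001 -0.0004 -0.0003] t 16.9 q6 109.38565951638513
```

View pics/w8.png

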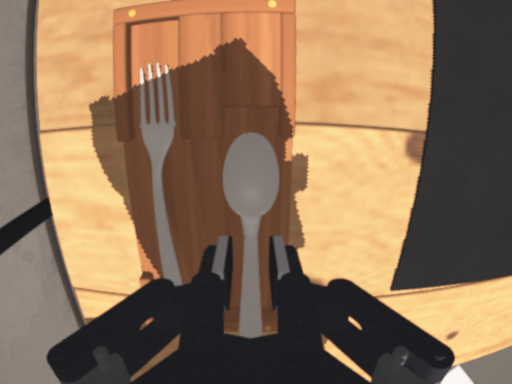

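The spoon is centred over the short compartment: the bowl spans u 222–280 and the block u 224–281. The fork is undisturbed, so I lower and then slide back.

```bash
python3 -m handwheel '[[[-0.001,0.001,0.02],[0,0,0]],[[-0.001,0.001,0.04],[0,0,0]],[[-0.001,0.001,0.06],[0,0,0]],[[-0.001,0.001,0.075],[0,0,0]],[[-0.001,0.001,0.085],[0,0,0]],[[-0.001,0.001,0.093],[0,0,0]],[[-0.001,0.001,0.1],[0,0,0]],[[-0.001,0.001,0.101],[0,0,0]],[[-0.001,0.001,0.101],[0,0,0]]]'|grep -E 'pos|ft_'; python3 -m handwheel '[[[-0.005,0,0.001],[0,0,0]],[[-0.01,0,0.001],[0,0,0]],[[-0.015,0,0.001],[0,0,0]],[[-0.02,0,0.001],[0,0,0]],[[-0.022,0,0.001],[0,0,0]],[[-0.022,0,0.001],[0,0,0]]]'|grep -E 'pos|ft_';python3 -m handwheel '[[[-0.002,0,0],[0,0,0]],[[-0.004,0,0],[0,0,0]],[[-0.004,0,0],[0,0,0]]]'|grep -E 'pos|ft_'
```

```text
position: [0.5355, -0.1198, 0.0109]
ft_force: [0.5, 0.1, 0.2]
position: [0.5274, -0.112, 0.0104]
ft_force: [-0.0, 0.1, 0.4]
position: [0.5261, -0.1107, 0.0104]
ft_force: [-0.1, 1.2, 0.0]
```

```bash
for k in 1; do python3 -m handwheel '[[[-0.002,0,0],[0,0,0]],[[-0.003,0,0],[0,0,0]],[[-0.003,0,0],[0,0,0]]]'|grep -E 'pos|ft_'; done; python3 -m handwheel '[[[-0.002,0,0],[0,0,0]],[[-0.003,0,0],[0,0,0]],[[-0.003,0,0],[0,0,0]]]'|grep -E 'pos|ft_'
```

```text
position: [0.525, -0.1096, 0.0103]
ft_force: [0.2, 0.2, 0.2]
position: [0.5239, -0.1086, 0.0103]
ft_force: [-0.5, 0.7, 1.0]
```

```bash
python3 -m handwheel '[[[-0.002,0,0],[0,0,0]],[[-0.003,0,0],[0,0,0]],[[-0.003,0,0],[0,0,0]]]'|grep -E 'pos|ft_'; python3 -m handwheel '[[[-0.002,0,0],[0,0,0]],[[-0.002,0,0],[0,0,0]],[[-0.002,0,0],[0,0,0]]]'|grep -E 'pos|ft_'
```

```text
position: [0.5232, -0.1078, 0.0104]
ft_force: [0.5, -1.7, -0.1]
position: [0.523, -0.1075, 0.0106]
ft_force: [3.3, -4.3, 0.1]
```

Contact is building up (5.4 N along the compartment). I release, retreat and check.

```bash
python3 -m handwheel '[[[0,0,0],[0,0,0]],[[0,0,0],[0,0,0]],[[0,0,0],[0,0,0]],[[0,0,0],[0,0,0]],[[0,0,0],[0,0,0]],[[0,0,0],[0,0,0]]]' 0.4 |grep -E 'ft_|grip' && python3 -m handwheel '[[[0,0,-0.03],[0,0,0]],[[0,0,-0.1],[0,0,0]],[[0,0,-0.2],[0,0,0]],[[0,0,-0.3],[0,0,0]],[[-0.1,0,-0.34],[0,0,0]],[[-0.19,0,-0.34],[0,0,0]],[[-0.19,0,-0.34],[0,0,0]],[[-0.19,0,-0.34],[0,0,0]],[[-0.19,0,-0.34],[0,0,0]]]' && python3 wr.py w9; python3 chk.py w9
```

```text
ft_force: [-0.4, 1.0, -0.9]
grip_width: 0.0342
gripper_force: 0.0
time_s: 21.4
position: [0.4549, -0.041, 0.1803]
tool_rot: [[0.715, -0.699, 0.0], [-0.699, -0.715, -0.0], [0.001, -0.0, -1.0]]
ft_force: [0.8, -0.5, 0.6]
grip_width: 0.034
gripper_force: 0.0
21.45 [ 0.455  -0.0411  0.1801] [ 0.5137 -0.0995  0.3246] 0.9958038330078125
long steel x min [-113.0594 -113.0409 -113.0093 -112.9269 -112.9183] board in/out [-125.1563 -113.3216]
  x -110 y -0.2 w 18.4 z 10.1
  x -90 y 0.0 w 16.5 z 11.8
  x -70 y -0.5 w 13.4 z 14.3
  x -50 y 0.9 w 14.2 z 16.8
  x -30 y 1.0 w 13.0 z 18.8
  x -10 y 1.0 w 10.1 z 19.9
  x 10 y -0.3 w 7.5 z 18.0
  x 30 y -0.2 w 22.9 z 10.9
  x 50 y -0.1 w 24.5 z 9.1
short steel x min [-112.9268 -112.7741 -112.7299 -112.7219 -112.6837] board in/out [-123.9324 -113.5319]
  x -110 y 0.1 w 16.1 z 9.9
  x -90 y 0.0 w 13.8 z 13.1
  x -70 y 0.1 w 11.4 z 16.7
  x -50 y 0.1 w 9.2 z 19.2
  x -30 y -0.0 w 7.0 z 19.9
  x -10 y 0.6 w 26.8 z 12.1
  x 10 y 0.5 w 29.1 z 11.4
  x 30 y 0.4 w 10.4 z 8.4
```

View pics/w9.png

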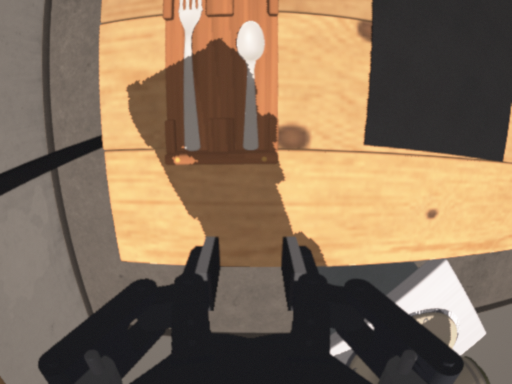

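Both pieces lie flat and centred, with their handle ends at the board (190,150) and (250,150). I'm handing in.

```bash
python3 -c "
from rig import *
print(close_job())"
```

```text
the job is handed in; nothing more can be done
None
```

I handed the job in at about 21.5 s: the last wrist view shows the fork in the long compartment and the teaspoon in the short one, both flat, centred to about 1 mm and with handle ends within 1 mm of the tall end board; the arm never went near the tape roll, egg cup or ring cutter, and no verdict came back.

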